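# Pull-test the T-bar pin of the mill

## Task

Before the mill is put back in service, pull-test its quick-release pin with the T-bar head: take it by the bar and draw it steadily straight up with about 14 N, at which the sprung sleeve under it has risen about 15 mm, hold that pull for a full second, then ease it all the way back down and let go. Do not overload it (never as much as 20 N, which is 25 mm of rise), and leave the other two pins alone.

Things in the scene. Friction and masses are not known exactly. Their poses are not given: they have to be found in the camera images.
- tbar_pin_head (a point): Centre of the T-bar head of the pin to test: a level steel bar 14 mm wide (point x), 48 long (y), 16 high, 84 mm above the worktop at rest (z up, the way of the pull). Below it 24 mm of free shank 9 mm thick, then a brass collar 18 wide and the sleeve 25 wide that holds the pin; the sleeve rises out of a tube 34 wide on a fixed dark foot 84 x 84 x 16. Two like seats hold other pins
- tbar_pin (a joint): Rise of the T-bar pin with its sleeve, m: 0 fully home, 0.030 at the upper stop. A spring pulls it home: the pull needed is about 5 N to start it, 14 N at 0.015, 20 N at 0.025. A dark band round the sleeve comes out of the tube between 0.009 and 0.020
- knob_pin (a joint): Rise, m, of a bystander pin in the same kind of seat: it has a round mushroom knob 36 mm across for a head. To be left alone
- dowel_pin (a joint): Rise, m, of a bystander pin in the same kind of seat: it has a plain straight cylindrical top 15 mm thick, with no knob or bar. To be left alone
Not all that is in view belongs to the job. Leave any purple look-alike of the part that bears tbar_pin_head alone.

How it is judged:
On the way:
1. the T-bar pin is held pulled 9 to 21 mm up (about 10 to 18 N) for 0.7 s (value of joint tbar_pin between 0.009 and 0.021 m), for 0.7 s.
At the end, for the whole second after the job is handed in: the T-bar pin is back home and so are the other two pins, each within 2 mm (value of joint each of tbar_pin, knob_pin, dowel_pin below 0.002 m); the robot touches nothing.
It fails at once if the T-bar pin is overloaded: risen 25 mm or more (20 N) (value of joint tbar_pin above 0.025 m).
It fails at once if the T-bar pin is let go from the pull and snaps back instead of being eased down (faster than 0.35 m/s) (velocity of joint tbar_pin below -0.35 m/s).
It fails at once if one of the other two pins is pulled up more than 4 mm (value of joint any of knob_pin, dowel_pin above 0.004 m).
It also fails if it takes over 38 s, if anything falls off the work surface, if the arm or the gripper's body presses on something with over 40 N, if the wrist force passes 120 N, or if a joint passes its speed limit or range.

## Robot

A 7-joint arm with a two-finger parallel gripper is mounted at the origin on a cart in front of the work surface, level with it; the furniture and walls round the work are solid. World frame = base frame: x ahead of the robot, y to its left, z up, the work surface at z = 0. Lengths are in m, angles in rad, forces in N, time in s.
With the tool pointing down it reaches from about 0.425 to 0.975 m from the base axis. Payload 16.7 kg.
Tool frame: the origin (TCP) lies between the finger pads; the fingertips stand manip.tip_extent ahead of it and the grasp point (between the pads) lies 6 mm ahead of it (manip.tip_extent is the distance from the TCP to the fingertips, in m); z points along the fingers, x is the direction in which the jaws open and shut, and the axes are right-handed (so a half turn about z gives the same grasp; the last joint's range is limited). The gripper opens to 85 mm and grips with 20 to 120 N. Pads are 22 mm wide; open, the fingers measure 114 mm over their backs; the gripper's body (76 mm by 85 mm) begins 54 mm behind the grasp point. The pads swing forward as they close: fully open they stand 13 mm farther back than shut.
Start: joints at [-1.288, 0.426, 0.074, 1.606, -0.034, 1.111, -0.067], TCP at [0.283, 0.613, 0.232] pointing down, gripper open.
Joint ranges: [-2.85, 2.85], [-0.5, 2.14], [-1.23, 1.37], [0.21, 2.46], [-1.02, 4.16], [0.16, 2.05], [-2.73, 2.73]. Speed limits (rad/s): [1.89, 1.89, 2.39, 2.39, 3.01, 3.01, 3.01].

## Interface

Orientations are given as a rotation vector (axis times angle).
In Python, from rig import manip, optics gives the robot as it stands. Calls block until the motion is done:
- manip.move_pose(position, orientation): joint-space move of the TCP to a pose.
- manip.movel(position, max_speed=0.15, rot=None): straight line of the TCP; rot=None keeps the orientation; max_speed is the mean speed in m/s.
- manip.set_joints(angles): joint-space move.
- manip.let_go() and manip.grab(strength=None): open the fingers fully, or close them until they stop; strength is the grip in N (None keeps the last).
- manip.sleep(seconds).
- manip.inverse_kinematics(position, orientation): joint angles nearest the present ones, or None.
- manip.state(): the state.
- optics.read_camera(name): name is "scene" or "top" or "wrist"; returns a dict with "color" (400x640x3 uint8, red, green, blue), "mtx" (3x3 intrinsics, pixels), "k1" (the pictures are not rectified: a ray, as slopes to the right and down, at radius r is drawn at 1 + k1 r^2 times it, then the intrinsics apply), "cam_to_world" (4x4, takes a point from camera to world coordinates). Camera axes: x right, y down, z forward; pixel columns grow to the right and rows downward; lengths in m; the calibration is good to about 2 mm. A picture is of the moment at which its call begins. There is no depth.
A pose or a line that the arm cannot do raises manip.IKError and nothing moves.
- manip.close_job(): hands the job in, once; it reports no verdict.
The state is a dict: "time_s": time; "joint_positions": joint angles; "dq": joint speeds; "joint_torque": joint torques, N m; "ee_pos": TCP position; "tool_rot": TCP orientation; "force": force on the tool from outside, world axes, zero at the start; "wrist_torque": the same for the moment, N m; "gripper_width": finger opening in m.
Only numpy, scipy, OpenCV 4.12 (cv2) and the standard library are available. Lean on these libraries where they do the work, as an engineer would, in place of code of your own. Each camera call takes 0.05 s, during which the arm holds its last target.

## Working session

There is one attempt and no reset: what is moved stays moved. The work goes in short steps, each a Python script; the robot and the scene stay as the last script left them, time stands still between calls to the robot, and variables do not carry over. Pictures are saved under pics/ and viewed, and the job is handed in when it is done.

```bash
mkdir -p pics; ls
python3 - <<'E'
from rig import manip, optics
import cv2
s=manip.state(); print(s, manip.tip_extent)
for n in ("scene","top","wrist"):
    r=optics.read_camera(n); cv2.imwrite(f"pics/a_{n}.png",r["color"][:,:,::-1]); print(n,r["mtx"],r["k1"],r["cam_to_world"])
E
```

```text
pics
{'time_s': 0.0, 'joint_positions': array([-1.28750706,  0.42673448,  0.07384757,  1.60662266, -0.03406818,
        1.11077902, -0.06709053]), 'dq': array([-0.00087855,  0.00025202, -0.00011632, -0.00098536, -0.00048553,
       -0.0014358 ,  0.00074403]), 'joint_torque': array([-2.08559257e-03, -9.49852610e+01,  3.76067653e+00, -4.63535213e+01,
        1.92832405e-02,  9.97524709e-03,  1.81626268e-05]), 'ee_pos': array([0.28296056, 0.61237881, 0.23150194]), 'tool_rot': array([ 2.64593483e+00,  1.69223332e+00, -1.58817463e-03]), 'force': array([-0.1989904 ,  0.63362952, -0.45383726]), 'wrist_torque': array([-0.04511746, -0.00883542, -0.01907424]), 'gripper_width': 0.08536133875664087} 0.025
scene [[416.15566882   0.         320.48130262]
 [  0.         416.15566882 200.33948196]
 [  0.           0.           1.        ]] 0.013197866547262163 [[ 0.82242914 -0.32789101  0.4648632   0.07075783]
 [-0.56880467 -0.48614144  0.66342124 -0.35224666]
 [ 0.00845941 -0.81003332 -0.58632282  0.65090957]
 [ 0.          0.          0.          1.        ]]
top [[448.78098297   0.         316.99411637]
 [  0.         448.78098297 199.58912963]
 [  0.           0.           1.        ]] -0.06623853122273804 [[-2.14140865e-02 -9.93019849e-01  1.15987142e-01  3.95373062e-01]
 [-9.99766211e-01  2.16167364e-02  4.89434928e-04  3.12526366e-01]
 [-2.99328207e-03 -1.15949544e-01 -9.93250594e-01  1.26608972e+00]
 [ 0.00000000e+00  0.00000000e+00  0.00000000e+00  1.00000000e+00]]
wrist [[332.26353194   0.         322.26782361]
 [  0.         332.26353194 197.81765194]
 [  0.           0.           1.        ]] -0.06358152424307696 [[ 0.41958965  0.86068063  0.28839795  0.2094638 ]
 [ 0.90771272 -0.39733446 -0.13484417  0.64731573]
 [-0.00146732  0.3183617  -0.94796818  0.37332349]
 [ 0.          0.          0.          1.        ]]
```

View pics/a_scene.png

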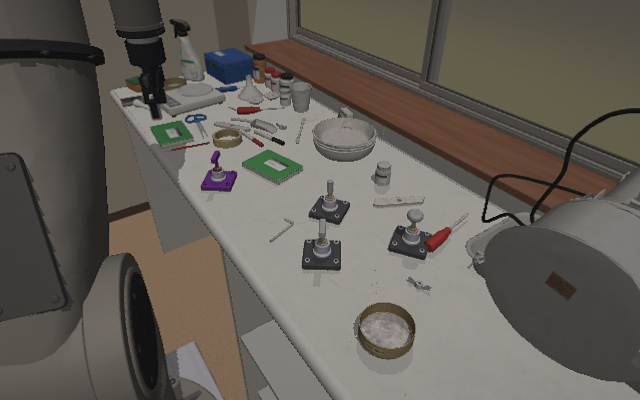

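View pics/a_top.png

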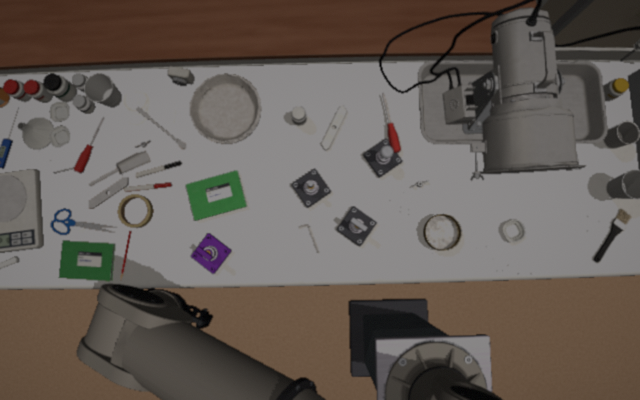

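View pics/a_wrist.png

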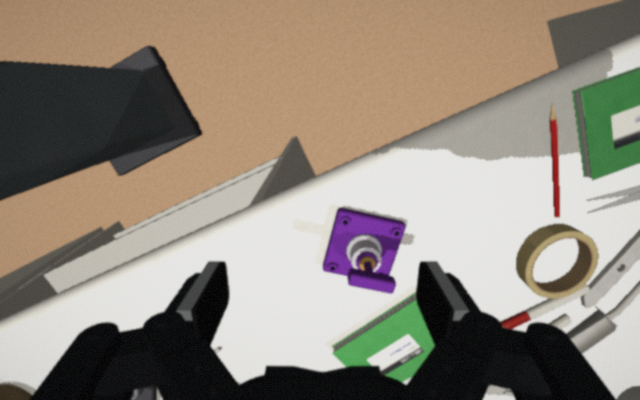

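Candidates are top (311,188), (356,226) and (382,156), matching scene (330,203), (322,240) and (410,235). The purple one is a look-alike. I'll enlarge these.

Run:
```python
import cv2,numpy as np
a=cv2.imread("pics/a_scene.png")[170:280,290:440];b=cv2.imread("pics/a_top.png")[130:255,280:410]
a=cv2.resize(a,(400*150//110,400),interpolation=2);b=cv2.resize(b,(400*130//125,400),interpolation=2)
cv2.imwrite("pics/b1.png",a);cv2.imwrite("pics/b2.png",b)
```

```text
(no output)
```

View pics/b1.png

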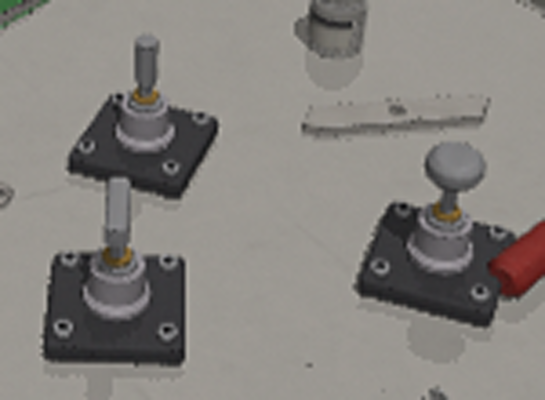

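View pics/b2.png

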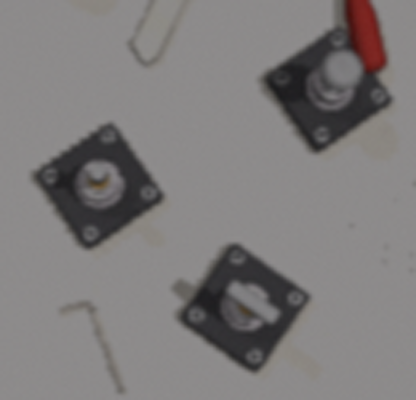

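The T-bar pin is top (356,226) / scene (322,240): it has a level bar across the shank. The one at (311,188) is a plain dowel and (382,156) a round knob. Measuring foot and bar now.

```bash
cat > h.py <<'E'
import numpy as np, cv2
def ray(r,u,v):
    M=r["mtx"];k=r["k1"]; p=np.array([(u-M[0,2])/M[0,0],(v-M[1,2])/M[1,1]])
    D=np.array([k,0,0,0,0.])
    q=cv2.undistortPoints(np.array([[[u,v]]],float),M,D)[0,0]
    T=r["cam_to_world"]; return T[:3,3],T[:3,:3]@np.array([q[0],q[1],1])
def onz(r,u,v,z):
    o,d=ray(r,u,v); return o+d*(z-o[2])/d[2]
def proj(r,P):
    T=np.linalg.inv(r["cam_to_world"]); c=T[:3,:3]@np.asarray(P)+T[:3,3]; a=c[:2]/c[2]; a=a*(1+r["k1"]*(a@a)); return r["mtx"][:2,:2]@a+r["mtx"][:2,2]
E
python3 - <<'E'
from rig import optics
from h import *
r=optics.read_camera("top"); g=cv2.cvtColor(r["color"],cv2.COLOR_RGB2GRAY)
x0,y0=326,196; c=g[y0:y0+60,x0:x0+60]
m=(c<95).astype('uint8'); 
cs,_=cv2.findContours(m,cv2.RETR_EXTERNAL,cv2.CHAIN_APPROX_NONE)
k=max(cs,key=cv2.contourArea); rect=cv2.minAreaRect(k); print("foot",rect)
W=np.array([onz(r,u+x0,v+y0,.016) for u,v in cv2.boxPoints(rect)])
print(W.round(4), W.mean(0).round(4), [np.linalg.norm(W[i]-W[i-1]).round(4) for i in range(4)],[np.degrees(np.arctan2(*(W[i]-W[i-1])[[1,0]])).round(1) for i in range(4)])
print(c[18:44,16:46])
E
```

```text
foot ((29.43417739868164, 29.718246459960938), (31.14089584350586, 30.564212799072266), 35.21759033203125)
[[0.4573 0.2679 0.016 ]
 [0.5261 0.2167 0.016 ]
 [0.4742 0.1472 0.016 ]
 [0.406  0.1986 0.016 ]] [0.4659 0.2076 0.016 ] [np.float64(0.0862), np.float64(0.0857), np.float64(0.0868), np.float64(0.0854)] [np.float64(53.5), np.float64(-36.6), np.float64(-126.8), np.float64(143.0)]
[[139 135 118  92  66  51  48  50  51  52  50  50  51  51  51  51  52  50
   50  51  50  52  65  90 116 132 139 139 141 140]
 [137 126 104  79  56  47  48  51  51  52  52  51  52  50  51  51  50  52
   51  50  51  49  51  61  79 102 121 136 140 139]
 [133 115  89  63  50  50  50  52  50  49  52  53  51  51  51  51  52  50
   51  51  50  50  49  50  55  66  89 115 132 139]
 [112  95  69  52  50  52  51  51  50  53  64  72  66  54  52  52  51  50
   50  50  49  51  50  50  50  51  58  79 101 122]
 [ 98  76  54  49  51  53  52  50  51  65  92 107  99  78  67  73  76  67
   60  52  51  50  50  50  51  50  51  54  63  87]
 [ 80  57  47  50  52  52  50  49  56  85 114 125 122 112 103 106 114 108
   92  70  55  5
[... 1835 characters left out ...]
 48  49  47  47  45  45
   44  44  44  45  44  46  44  48  74 107 129 136]
 [113  83  55  45  47  49  49  51  51  51  50  50  49  49  48  46  46  44
   43  45  45  46  45  44  46  65 101 126 134 137]
 [134 115  86  56  45  45  47  50  50  51  50  50  49  51  49  49  48  46
   46  45  46  46  44  45  59  90 119 132 134 137]
 [139 133 117  95  74  53  45  45  49  50  51  51  49  50  50  50  50  50
   48  47  49  48  46  54  82 115 132 135 136 138]
 [140 139 136 129 113  85  57  45  46  48  49  50  52  50  49  50  53  58
   56  51  51  46  50  71 106 131 137 136 136 135]
 [139 140 140 139 134 117  94  71  53  46  47  49  50  50  50  54  66  79
   81  67  53  46  59  92 122 135 137 135 135 136]]
```

```bash
cat >> h.py <<'E'
from scipy.spatial.transform import Rotation as R
def down(a): # jaw axis at world angle a (deg)
    a=np.radians(a); x=np.array([np.cos(a),np.sin(a),0]); z=np.array([0,0,-1.]); return R.from_matrix(np.c_[x,np.cross(z,x),z]).as_rotvec()
E
python3 - <<'E'
from rig import optics,manip
from h import *
r=optics.read_camera("top")
print(proj(r,[.466,.2076,.084])-[326,196])
A=onz(r,326+24.7,196+24,.092);B=onz(r,326+40.5,196+32.5,.092);print(A,B,(A+B)/2,np.linalg.norm(A-B),np.degrees(np.arctan2(*(A-B)[[1,0]])))
for a in (-32,148):
    print(a,manip.inverse_kinematics([.466,.2076,.22],down(a)),manip.inverse_kinematics([.466,.2076,.09],down(a)))
E
```

```text
[31.55369346 28.1160505 ]
[0.47671183 0.22594284 0.092     ] [0.45352492 0.18524634 0.092     ] [0.46511838 0.20559459 0.092     ] 0.04683842883059239 60.32758528867491
-32 [-1.0250264   0.17959507  0.54461732  2.00874319 -0.11154189  0.98167766
 -0.98391857] [-0.9593372   0.38223565  0.50178976  2.11852376 -0.28089918  0.70387087
 -0.83048286]
148 [-0.59767346  0.16919938  0.05856869  1.98626289 -0.01181813  0.98644714
  2.04966779] [-0.51569127  0.34579737 -0.03515004  2.0932861   0.01843001  0.70278993
  2.02026157]
```

Run:
```python
from rig import optics,manip
from h import *
manip.move_pose([.4655,.2065,.24],down(-30)); s=manip.state(); print(s['time_s'],s['ee_pos'],s['tool_rot'],s['force'])
r=optics.read_camera("wrist"); cv2.imwrite("pics/c_wrist.png",r["color"][:,:,::-1])
print(proj(r,[.4655,.2065,.092]))
for t in(-.024,.024): print(proj(r,[.4655+t*np.cos(1.047),.2065+t*np.sin(1.047),.092]))
import pickle; pickle.dump(r,open("c.pkl","wb"))
```

```text
1.8833 [0.46542223 0.20758664 0.24001973] [-3.03543417e+00  8.09337774e-01 -2.34794828e-04] [ 0.33792691 -0.02362778  0.04171322]
[322.40571902 183.39610208]
[322.33702864 208.23594935]
[322.47780479 157.30121565]
```

View pics/c_wrist.png

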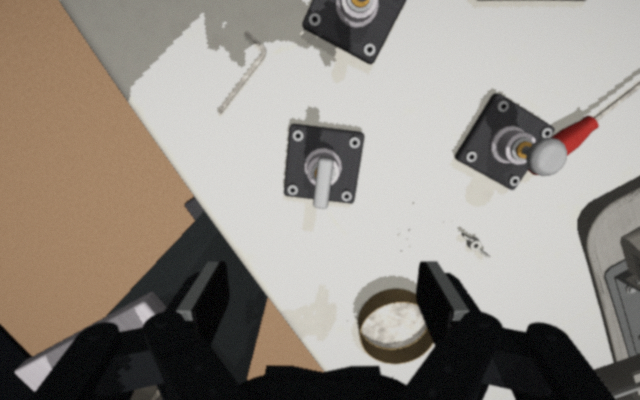

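The picture shows the T-bar at (323,183), running almost vertically between the jaws. The knob is at (548,156) and the dowel at (357,5), both clear of the fingers.

Run:
```python
import pickle
from h import *
r=pickle.load(open("c.pkl","rb")); g=cv2.cvtColor(r["color"],cv2.COLOR_RGB2GRAY)
c=g[140:215,290:360]; cv2.imwrite("pics/c_crop.png",cv2.resize(c,None,fx=8,fy=8,interpolation=2))
for v in range(156,212,3): print(v,g[v,308:340])
```

```text
156 [106 122 126 120 107  88  87  82  83  85  88  85  78  72  74  75  72  72
  75  74  77  77  76  81  93 111 138 158 162 153 127  87]
159 [123 114 100  89  96 107 120 126 129 122 109 105 120 132 135 134 130 128
 125 120 120 113 108  94  85  81  89 111 141 162 164 142]
162 [110 102 109 126 135 135 131 124 116 106 121 143 168 182 187 187 187 188
 188 191 187 186 176 165 152 158 172 161 134 133 154 164]
165 [117 130 133 137 133 121 112 110 110 111 124 155 171 184 190 195 195 194
 194 200 196 194 186 171 163 175 197 204 190 164 149 157]
168 [129 136 134 128 118 116 112 105  95 105 138 161 178 186 194 192 192 195
 197 198 195 193 180 166 154 158 181 204 209 203 190 176]
171 [144 139 127 121 120 111  95  88  89 112 148 171 182 186 193 194 193 194
 197 197 199 189 172 158 161 177 191 203 210 209 194 166]
174 [135 139 127 122 114 105  93  85 100 124 156 176 185 190 194 193 197 195
 199 195 192 185 167 161 167 182 190 196 205 206 186 146]
177 [121 135 133 125 108 101  95  90 109 136 163 175 188 190 193 195 196 195
 199 196 190 176 163 163 182 195 204 212 207 181 130  93]
180 [ 77 107 138 161
[... 764 characters left out ...]
  72  73  70  70  69  71]
198 [117 115 112 108  97  97 119 149 174 182 187 191 194 195 195 199 196 190
 178 153 124  85  72  67  73  69  69  71  71  69  71  75]
201 [205 202 205 198 180 152 143 160 177 185 190 189 194 194 199 198 196 187
 172 153 143 142 143 141 135 126 121 114 115 109 105  95]
204 [208 205 206 197 182 157 156 167 178 189 192 193 196 195 199 195 193 183
 169 161 175 196 203 204 205 206 202 204 203 205 202 202]
207 [204 203 206 204 201 194 186 179 178 180 180 178 182 188 183 185 185 179
 178 189 204 213 214 215 213 213 215 213 210 211 215 212]
210 [204 204 205 204 204 203 207 206 208 211 214 213 213 212 209 211 209 214
 212 211 216 215 213 217 213 213 215 216 215 214 213 215]
```

View pics/c_crop.png

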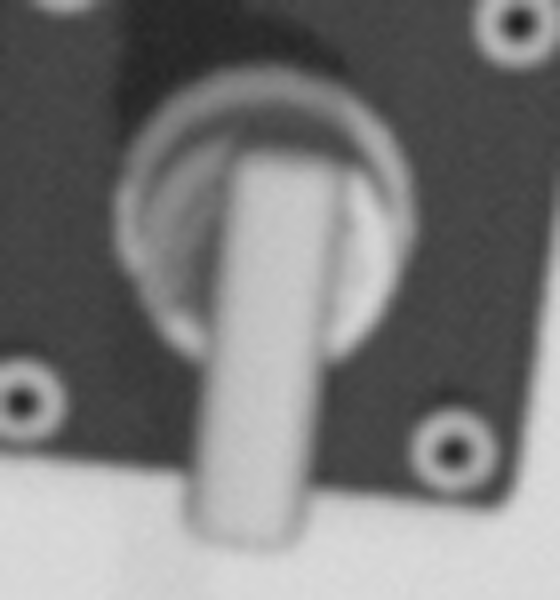

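Run:
```python
import pickle
from h import *
r=pickle.load(open("c.pkl","rb"))
A=onz(r,326,159.4,.092);B=onz(r,320.75,207.5,.092);print(A,B,(A+B)/2,np.linalg.norm(A-B),np.degrees(np.arctan2(*(A-B)[[1,0]])))
```

```text
[0.47927081 0.22409033 0.092     ] [0.45258071 0.18708413 0.092     ] [0.46592576 0.20558723 0.092     ] 0.04562697323730247 54.199602185617614
```

Run:
```python
from rig import optics,manip
from h import *
manip.movel([.4657,.2060,.15],0.1,rot=down(-36)); manip.sleep(.3); s=manip.state(); print(s['time_s'],s['ee_pos'],s['force'])
r=optics.read_camera("wrist"); cv2.imwrite("pics/d_wrist.png",r["color"][:,:,::-1])
for t in(-.024,0,.024): print(proj(r,[.4657+t*np.cos(.942),.206+t*np.sin(.942),.092]))
```

```text
3.2833 [0.46581278 0.20612787 0.15030297] [0.19028298 0.15875221 0.0699654 ]
[321.74645521 253.49929845]
[321.74269876 220.52566651]
[321.73939837 185.05205263]
```

View pics/d_wrist.png

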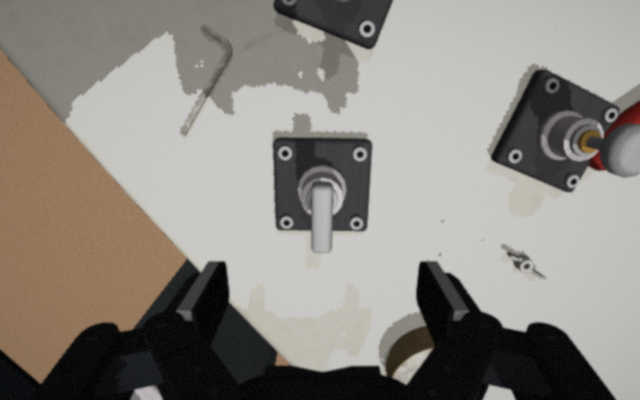

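The bar spans (322,185) to (322,253), exactly where I projected it. Descending to grip.

Run:
```python
from rig import optics,manip
from h import *
manip.movel([.4657,.2060,.090],0.06); manip.sleep(.2); s=manip.state(); print(s['time_s'],s['ee_pos'],s['force'])
manip.grab(60); manip.sleep(.2); s=manip.state(); print(s['time_s'],s['ee_pos'],s['force'],s['wrist_torque'],s['gripper_width'])
for n in("wrist","scene"):
    r=optics.read_camera(n); cv2.imwrite(f"pics/e_{n}.png",r["color"][:,:,::-1])
a=cv2.imread("pics/e_scene.png")[190:280,270:390]; cv2.imwrite("pics/e_sc.png",cv2.resize(a,None,fx=6,fy=6,interpolation=2))
```

```text
4.6833 [0.46579143 0.20612846 0.09026054] [-0.06613362  0.00152295  0.42179757]
5.575 [0.46544729 0.20621618 0.09016271] [-3.53258754  0.61246782  6.69289115] [ 0.20924653  0.80441213 -0.09716297] 0.011019460412701373
```

View pics/e_wrist.png

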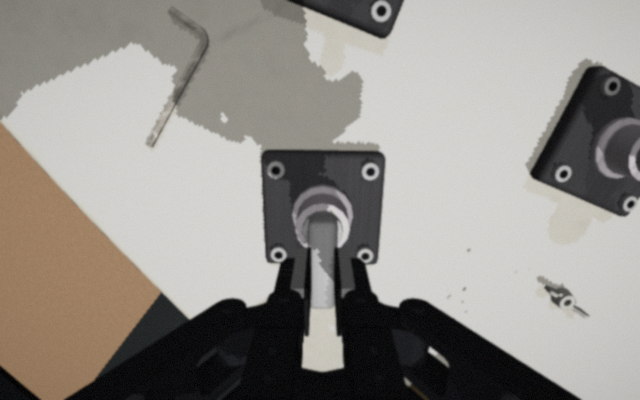

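View pics/e_sc.png

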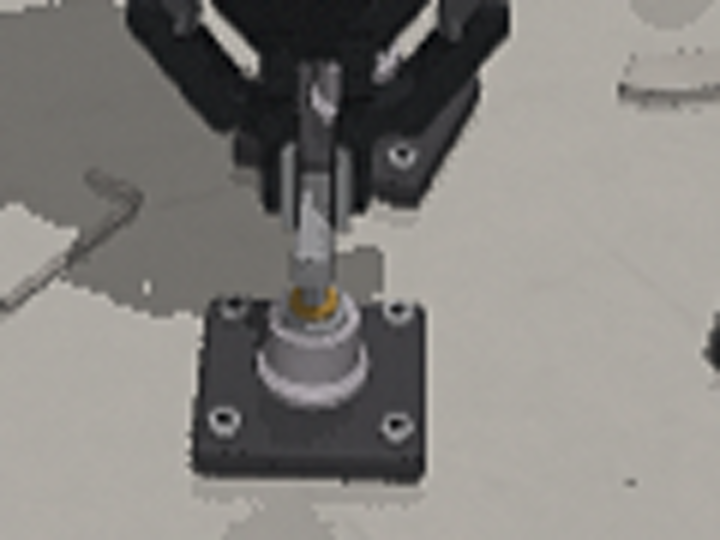

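The bar is held between the pads, with the pin still home and no band visible. Now the pull, in small steps with the force watched.

Run:
```python
from rig import optics,manip
from h import *
z=.090
while z<.0985:
    z+=.0015; manip.movel([.4657,.2060,z],0.02); s=manip.state(); print(round(s['time_s'],2),round(z,4),s['ee_pos'].round(4),s['force'].round(1),round(s['gripper_width'],4))
    if s['force'][2]<-13.5: break
r=optics.read_camera("scene"); cv2.imwrite("pics/f.png",cv2.resize(r["color"][190:280,270:390,::-1],None,fx=6,fy=6,interpolation=2))
```

```text
5.92 0.0915 [0.4654 0.2062 0.0913] [-1.2  2.7 -5.5] 0.0107
6.17 0.093 [0.4655 0.2061 0.0929] [-2.3  3.4 -6.7] 0.0107
6.42 0.0945 [0.4655 0.2061 0.0945] [-2.6  5.1 -7.5] 0.0108
6.67 0.096 [0.4654 0.2061 0.096 ] [-1.4  4.2 -8.2] 0.011
6.92 0.0975 [0.4654 0.2061 0.0975] [-2.1  4.6 -8.9] 0.0109
7.17 0.099 [0.4654 0.2061 0.0989] [-1.7  4.2 -9.5] 0.0104
```

View pics/f.png

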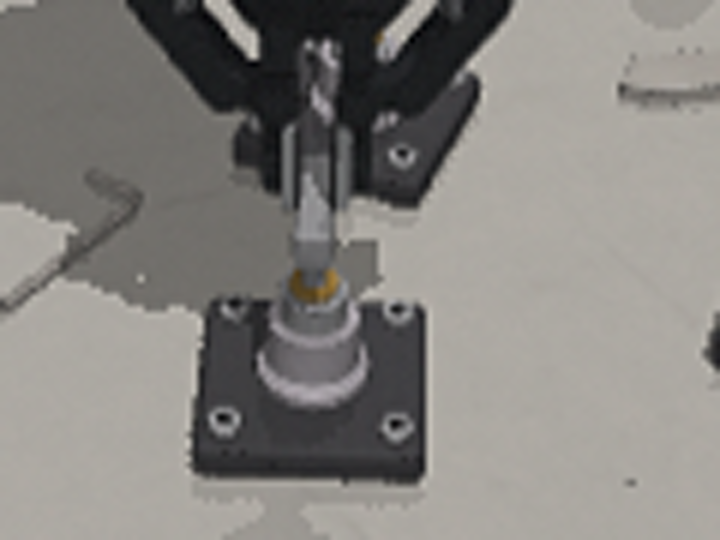

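The sleeve has risen with the bar (collar now at crop (315,285)) and the band isn't out yet. Carrying on by force.

Run:
```python
from rig import optics,manip
from h import *
z=.099
while z<.1045:
    z+=.0015; manip.movel([.4657,.2060,z],0.02); s=manip.state(); print(round(s['time_s'],2),round(z,4),s['ee_pos'].round(4),s['force'].round(1),round(s['gripper_width'],4))
    if s['force'][2]<-13.5: break
r=optics.read_camera("scene"); cv2.imwrite("pics/g.png",cv2.resize(r["color"][190:280,270:390,::-1],None,fx=6,fy=6,interpolation=2))
```

```text
7.47 0.1005 [0.4654 0.2061 0.1004] [ -2.6   5.  -10.3] 0.0109
7.72 0.102 [0.4654 0.2061 0.1018] [ -2.4   4.4 -10.8] 0.0109
7.97 0.1035 [0.4654 0.2061 0.1033] [ -1.    4.6 -12.2] 0.0106
8.22 0.105 [0.4654 0.2061 0.1048] [ -1.7   4.6 -13.1] 0.0106
```

View pics/g.png

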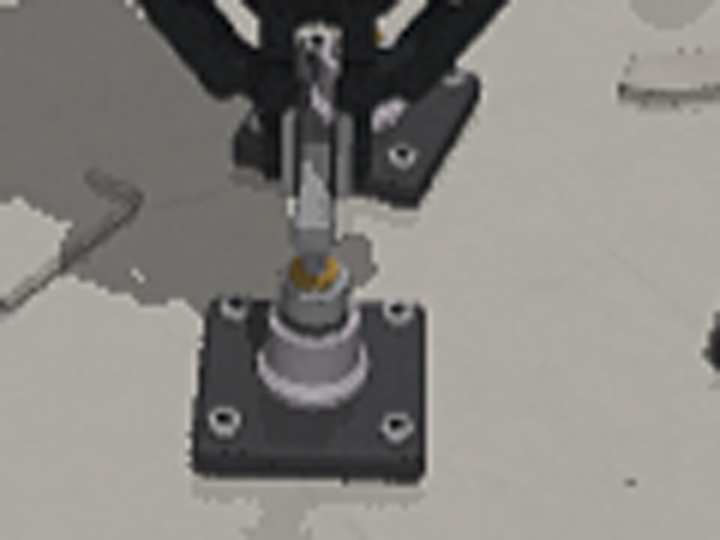

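The collar rose about 31 crop px, which is about 15 mm. The force is 13 N and the dark band is emerging, so force, height and picture agree. I'll go up a touch more, hold, then ease down.

Run:
```python
from rig import optics,manip
from h import *
manip.movel([.4657,.2060,.106],0.02)
for i in range(4):
    manip.sleep(.35); s=manip.state(); print(round(s['time_s'],2),s['ee_pos'].round(4),s['force'].round(1))
r=optics.read_camera("scene"); cv2.imwrite("pics/h.png",cv2.resize(r["color"][190:280,270:390,::-1],None,fx=6,fy=6,interpolation=2))
for z in (.103,.099,.096,.093,.091,.090,.0895):
    manip.movel([.4657,.2060,z],0.015); s=manip.state(); print(round(s['time_s'],2),z,s['ee_pos'].round(4),s['force'].round(1))
r=optics.read_camera("scene"); cv2.imwrite("pics/i.png",cv2.resize(r["color"][190:280,270:390,::-1],None,fx=6,fy=6,interpolation=2))
```

```text
8.88 [0.4654 0.2061 0.1057] [ -0.3   5.4 -14.4]
9.22 [0.4654 0.2061 0.1057] [ -0.5   5.7 -15. ]
9.57 [0.4654 0.2061 0.1057] [ -1.2   5.4 -13.6]
9.93 [0.4654 0.2061 0.1057] [ -0.5   5.5 -13. ]
10.32 0.103 [0.4654 0.2061 0.1027] [ -1.2   5.7 -11.9]
10.74 0.099 [0.4654 0.2061 0.0988] [-1.7  4.3 -9.9]
11.09 0.096 [0.4654 0.2061 0.0959] [-2.6  4.7 -8.4]
11.44 0.093 [0.4655 0.2061 0.093 ] [-3.8  4.2 -6.3]
11.72 0.091 [0.4654 0.2061 0.091 ] [-1.7  4.3 -5.6]
11.97 0.09 [0.4655 0.2061 0.0903] [-5.   3.2  1.4]
12.22 0.0895 [0.4656 0.2062 0.0901] [-8.   2.7 10.6]
```

View pics/h.png

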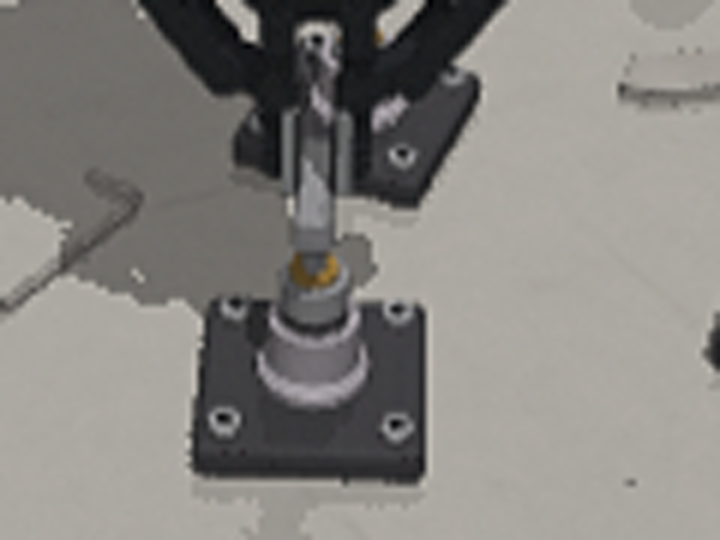

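View pics/i.png

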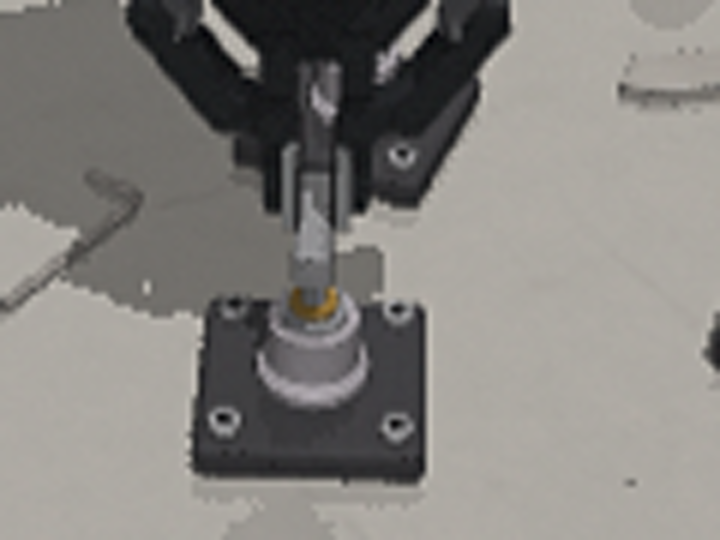

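The first picture shows the band out of the tube at crop (315,325) during the hold. The second shows the pin home again, collar at (315,302) as at the start. Now I'll let go and back off straight up.

Run:
```python
from rig import optics,manip
from h import *
manip.movel([.4657,.2060,.090],0.02)
manip.let_go(); manip.sleep(.2); s=manip.state(); print(s['time_s'],s['force'].round(1),s['gripper_width'],s['ee_pos'])
manip.movel([.4657,.2060,.20],0.08); manip.sleep(.3); s=manip.state(); print(s['time_s'],s['force'].round(1))
r=optics.read_camera("scene"); cv2.imwrite("pics/j.png",cv2.resize(r["color"][160:280,290:440,::-1],None,fx=5,fy=5,interpolation=2))
```

```text
13.4333 [-0.9 -1.5  0.1] 0.0855601297473343 [0.46568774 0.20597323 0.08999669]
15.2583 [ 0.4  0.2 -0.4]
```

View pics/j.png

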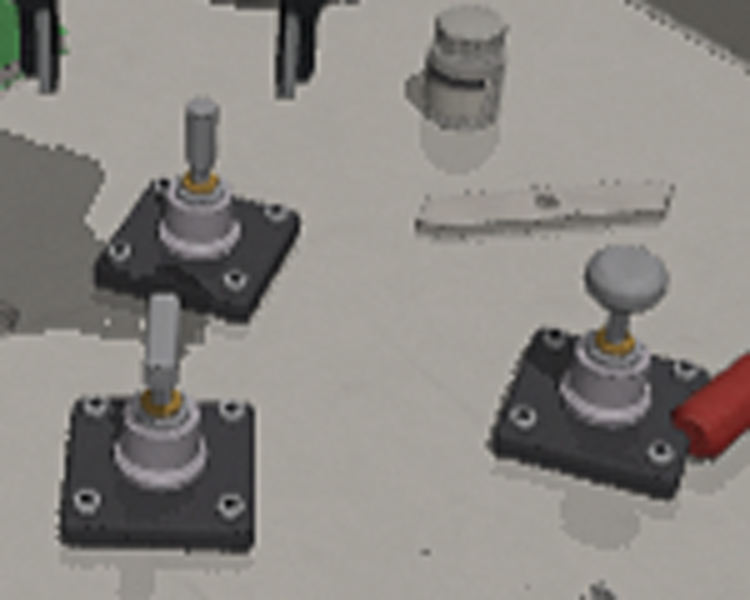

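All three pins sit home and the gripper is clear, with its force reading near zero. Handing in.

```bash
python3 -c "
from rig import manip
manip.close_job()"
```

```text
the job is handed in; nothing more can be done
```

The pull test is done and handed in; no verdict was reported. I gripped the T-bar pin by its bar at about (0.466, 0.206) and drew it straight up. I held the pull for 1.4 s at 13–15 N with the gripper about 15.5 mm up and the dark band showing. Then I eased it home slowly, let go and backed off upwards.

**Last checks:** the final picture shows all three pins fully home, with the collar at its starting height. The gripper is clear of everything and reads about 0.5 N. The robot's clock stood at about 15 s.

**Disagreements:**
- **Bar angle:** the first reading, from the overhead camera, was about 60°. The wrist camera gave 54° and the foot's edges 53.5°. I used 54°, and the bar then lined up with its projected position.
- **Pull at mid-rise:** it was about 1 N lower than the given spring figures would suggest, but it agreed at the hold.
- **Side load:** there was a sideways force of about 5 N during the pull.

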